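Set the drying fan's speed and start it

TASK

With a fingertip, gently push the black selector handle on the grey control box round, click by click, until it sits in the notch where it points at the blue pin; only then press the green start button right down with a fingertip and let it come back up. Do not press the red stop button, do not pinch or lift anything, and leave the paint pot and everything else on the bench where it stands.

Things in the scene. Friction and masses are not known exactly. Their poses are not given: they have to be found in the camera images.
- control_box: fixed grey control box of the drying fan, 220 mm (its x) by 300 mm (its y), flat top panel 80 mm above the table; origin at the centre of its underside, x axis away from the robot at yaw 0, z up. It carries the selector, four marker pins and two push buttons on top. 9 black dashes, 78 to 88 mm from the selector axis, mark the notches.
- selector_axis (a point): point on the selector's upright turning axis, at the level of the top panel; at x 0, y +55 mm in the box's frame
- selector (a joint): rotary selector, rad; grows clockwise seen from above. 9 notches, 0 to 8, 0.6283 rad (36 degrees) apart, at 0, 0.6283 ... 5.0265, stops at both ends. Notch 4 (2.513) points along the box's +x, notch 0 144 degrees counterclockwise of it. It starts in notch 3, 4 or 5. Past halfway it clicks by itself into the next notch, ahead of the finger; a click takes about 3 N at 35 mm from the axis
- selector_tip (a point): outer end of the black one-sided lever handle with a white line on top, 48 mm from the axis, 34 mm above the panel. The handle is a bar 12 mm wide from the axis to this tip, 7 to 34 mm above the panel; round the axis a boss 22 mm across and 34 mm tall, under it a disc 48 mm across, 7 mm thick. Only the low pins stand near its sweep
- selector_aim (a point): point ahead of the lever, 64 mm from the axis and 4 mm above the panel, in the direction the handle points; it turns with the handle, and lies over a marker pin when the handle points at that pin
- blue_pin: blue marker pin, fixed to the panel, 22 mm across and 6.5 mm tall, 64 mm from the selector axis; it stands at notch 1, 2, 6 or 7 and marks the speed wanted; origin at the centre of its underside on the panel
- white_pin1: one of three white marker pins like the blue one, at the other marked notches; not the target
- white_pin2: one of three white marker pins like the blue one, at the other marked notches; not the target
- white_pin3: one of three white marker pins like the blue one, at the other marked notches; not the target
- start_top (a point): centre of the top of the green start push button (cap 34 mm across), which is pressed straight down; on the right-hand side of the panel, 161 mm from the selector axis; green may be the farther or the nearer of the two buttons
- start (a joint): travel of the green start button, m: 0 released, 0.006 fully down (about 5 N); springs back
- stop_top (a point): centre of the top of the red stop push button, same size, 90 mm from the green one; not to be pressed
- stop (a joint): travel of the red stop button, m: 0 released, 0.006 fully down
- paint_pot: small loose paint pot with an orange cap, 32 mm across and 42 mm tall, standing on a far corner of the control box's top panel; leave it alone; origin at the centre of its underside
- paint_can: loose paint can, 84 mm across, 105 mm tall, on the table to the left of the control box; leave it alone; origin at the centre of its underside
- glue_jar: loose glue jar with a blue cap, 72 mm across, 100 mm tall; leave it alone; origin at the centre of its underside
- brush_pot: loose green plastic pot, 84 mm across at the rim, 100 mm tall, with brush handles to 200 mm height; leave it alone; origin at the centre of its underside
- flat_brush: loose brush lying on the table on the robot's side of the control box; leave it alone; origin under its middle, its length along its x axis
- spatula: loose spatula lying on the table to the right of the control box; leave it alone; its length along its x axis
- beak_mask: loose white mask with a long nose, 156 mm across, 50 mm tall, lying face up on the right; leave it alone; origin at the centre of its underside

How it is judged:
By the outcome, as a careful person would: the job done as asked, in the order asked, and still so for the second after the job is handed in, with the robot touching nothing.
It also fails if it takes over 61 s, if anything falls off the work surface, if the arm or the gripper's body presses on something with over 40 N, if the wrist force passes 120 N, or if a joint passes its speed limit or range.

ROBOT

A 7-joint arm with a two-finger parallel gripper is mounted at the origin on the work surface. World frame = base frame: x ahead of the robot, y to its left, z up, the work surface at z = 0. Lengths are in m, angles in rad, forces in N, time in s.
With the tool pointing down it reaches from about 0.35 to 0.9 m from the base axis. Payload 8.1 kg.
Tool frame: the origin (TCP) lies on the centre line of the jaws, within the pads' length; the fingertips stand 25 mm ahead of it and the grasp point (between the pads) lies 6 mm ahead of it; z points along the fingers, x is the direction in which the jaws open and shut, and the axes are right-handed (so a half turn about z gives the same grasp; the last joint's range is limited). The gripper opens to 85 mm and grips with 20 to 120 N. Pads are 22 mm wide; open, the fingers measure 114 mm over their backs; the gripper's body (76 mm by 85 mm) begins 54 mm behind the grasp point. The pads swing forward as they close: fully open they stand 13 mm farther back than shut.
Start: joints at [-1.415, 0.434, 0.025, 1.573, -0.012, 1.134, -0.075], TCP at [0.16, 0.604, 0.256] pointing down, gripper open.
Joint ranges: [-2.62, 2.62], [-0.44, 2.09], [-1.27, 1.32], [0.08, 2.57], [-1.32, 4.46], [0.12, 2], [-2.74, 2.74]. Speed limits (rad/s): [2.22, 2.22, 3.01, 3.01, 3.14, 3.14, 3.14].

INTERFACE

Orientations are given as [roll, pitch, yaw] about the fixed x, y, z axes, in that order (R = Rz(yaw) Ry(pitch) Rx(roll)).
In Python, from plant import get_obs, grab_frame, close_job gives the robot as it stands. The module is installed in compiled form; this text tells all that it offers.
- The arm moves only by the shell command python3 -m pendant 'ROWS' [OPENING]. ROWS is JSON, a list of rows, each an object with "translation": the shift along the tool's x, y, z in cm, a list of three; "delta_rot": the turn, a rotation vector about the tool's x, y, z in rad, a list of three. In form: [{"translation": [x, y, z], "delta_rot": [rx, ry, rz]}, ...]. A call has 1 to 20 rows; each row shifts and turns the commanded pose from where the row before left it, along the tool's axes as they then stand; what a row does not reach is not made up. A row lasts 1/12 s, in which the tool goes at most 41.7 mm and 7.16 degrees, less where a joint would pass 70% of its speed; a pose out of reach is approached as far as the arm can. A call is refused whole if a number of a shift passes 4.17 or a number of a turn 0.125, either way. A call with a gripper value outside its range is refused whole. OPENING is the opening in per cent of the stroke, from 0 (shut) to 100 (fully open), set as the call begins (- or left out, the last holds). The fingers move at their own pace and stop on an object; the grip force is fixed at half the most. Time passes only in rows, so rows that do not move let the fingers close. It gives the time, the measured TCP pose, the force and the opening at its end, in the units of the state.
- get_obs(): the state, without advancing time (a new reading comes with each control period).
- grab_frame(name): name is "side" or "top" or "wrist"; returns a dict with "pixels" (480x640x3 uint8, red, green, blue), "fov_y" (degrees; the focal length in pixels is half the picture's height over the tangent of half this angle, whatever the lens; pixels are square), "cx", "cy" (the principal point, pixels), "rvec" (rotation vector, rad) and "tvec" (3), from world to camera coordinates, as OpenCV has them. Camera axes: x right, y down, z forward; pixel columns grow to the right and rows downward; lengths in m; the calibration is good to about 2 mm. A picture is of the moment at which its call begins. There is no depth.
- close_job(): hands the job in, once; it reports no verdict.
The state is a dict: "clock": time; "q": joint angles; "joint_velocities": joint speeds; "tau": joint torques, N m; "ee_pos": TCP position; "eef_rot": TCP orientation; "ft_force": force on the tool from outside, world axes, zero at the start; "wrist_torque": the same for the moment, N m; "grip_width": finger opening in m.
Only numpy, scipy, OpenCV 4.12 (cv2) and the standard library are available. Lean on these libraries where they do the work, as an engineer would, in place of code of your own. Each camera call takes 0.05 s, during which the arm holds its last target. There are 200 camera calls.

## Working session

There is one attempt and no reset: what is moved stays moved. The work goes in short steps, Python scripts to look and compute and a shell command to move; the robot and the scene stay as the last step left them, time stands still between calls to the robot, and variables do not carry over. Pictures are saved under pics/ and viewed, about 8 in all and at most 12, crops included, and the job is handed in when it is done.

```bash
mkdir -p pics; cat > h.py <<'E'
import numpy as np, cv2
from plant import get_obs, grab_frame
def cam(name,save=None):
    f=grab_frame(name); p=f["pixels"]
    if save: cv2.imwrite(f"pics/{save}.png",cv2.cvtColor(p,cv2.COLOR_RGB2BGR))
    return f
def ray(f,u,v,z):
    F=240/np.tan(np.radians(f["fov_y"])/2)
    R=cv2.Rodrigues(np.array(f["rvec"],float))[0]; t=np.array(f["tvec"],float).ravel()
    c=-R.T@t; d=R.T@np.array([(u-f["cx"])/F,(v-f["cy"])/F,1.])
    return c+d*(z-c[2])/d[2]
def proj(f,P):
    F=240/np.tan(np.radians(f["fov_y"])/2)
    K=np.array([[F,0,f["cx"]],[0,F,f["cy"]],[0,0,1.]])
    return cv2.projectPoints(np.array(P,float).reshape(-1,1,3),np.array(f["rvec"],float),np.array(f["tvec"],float),K,None)[0].reshape(-1,2)
def blobs(f,lo,hi,amin=30):
    h=cv2.cvtColor(f["pixels"],cv2.COLOR_RGB2HSV); m=cv2.inRange(h,np.array(lo),np.array(hi))
    n,l,s,c=cv2.connectedComponentsWithStats(m)
    return [(s[i,4],c[i].round(1),s[i,:4]) for i in range(1,n) if s[i,4]>=amin]
E
python3 - <<'E'
from h import *
np.set_printoptions(precision=4,suppress=True)
o=get_obs(); print(o["clock"],o["ee_pos"],o["eef_rot"],o["grip_width"])
ims=[]
for n in("top","side"):
    f=cam(n,n+"0"); ims.append(f["pixels"])
    R=cv2.Rodrigues(np.array(f["rvec"],float))[0]
    print(n,f["fov_y"],f["cx"],f["cy"],-R.T@np.array(f["tvec"]).ravel(), R[2])
    for nm,lo,hi in(("green",(45,90,50),(85,255,255)),("blue",(98,110,50),(125,255,255)),("red",(0,150,80),(6,255,255))):
        for b in blobs(f,lo,hi): print(n,nm,b, ray(f,*b[1],0.085))
E
```

```text
0.0 [0.1599 0.6037 0.2555] [3.1414 0.0016 1.3119] 0.08541933090784856
top 45.79696342730596 313.30636377759265 241.6259323907194 [ 0.3922 -0.0113  1.3103] [ 0.0894  0.0249 -0.9957]
top green (np.int32(172), array([394.8, 222.5]), array([388, 216,  15,  14], dtype=int32)) [ 0.5477 -0.1561  0.085 ]
top green (np.int32(294), array([148. , 273.9]), array([122, 255,  38,  36], dtype=int32)) [0.4241 0.3762 0.085 ]
top blue (np.int32(631), array([151.7, 188.6]), array([138, 175,  28,  29], dtype=int32)) [0.6115 0.3775 0.085 ]
top blue (np.int32(68), array([290.1, 220. ]), array([286, 216,   9,   9], dtype=int32)) [0.5483 0.071  0.085 ]
top blue (np.int32(293), array([121.9, 359.6]), array([116, 343,  11,  37], dtype=int32)) [0.2396 0.4233 0.085 ]
top blue (np.int32(118), array([ 15.3, 352.5]), array([  0, 349,  42,   8], dtype=int32)) [0.2485 0.6554 0.085 ]
top blue (np.int32(352), array([103.6, 434.5]), array([ 57, 424,  73,  17], dtype=int32)) [0.0823 0.4538 0.085 ]
top red (np.int32(168), array([383.8, 182.3]), array([377, 176,  15,  14], dtype=int32)) [ 0.6354 -0.1312  0.085 ]
side 48.6
[... 661 characters left out ...]
451 0.073  0.085 ]
side blue (np.int32(273), array([282.8, 313.1]), array([272, 299,  24,  24], dtype=int32)) [0.5275 0.2573 0.085 ]
side blue (np.int32(913), array([222.7, 347.2]), array([205, 332,  37,  31], dtype=int32)) [0.6096 0.3642 0.085 ]
side blue (np.int32(311), array([450.7, 443.8]), array([427, 440,  56,   8], dtype=int32)) [0.2445 0.5058 0.085 ]
side blue (np.int32(89), array([570.6, 473.5]), array([564, 467,  13,  13], dtype=int32)) [0.0935 0.5296 0.085 ]
side red (np.int32(73), array([272.1, 209. ]), array([266, 206,  13,   8], dtype=int32)) [ 0.6355 -0.156   0.085 ]
side red (np.int32(44), array([330.2, 330.3]), array([327, 327,   7,   9], dtype=int32)) [0.4357 0.2923 0.085 ]
```

View pics/top0.png

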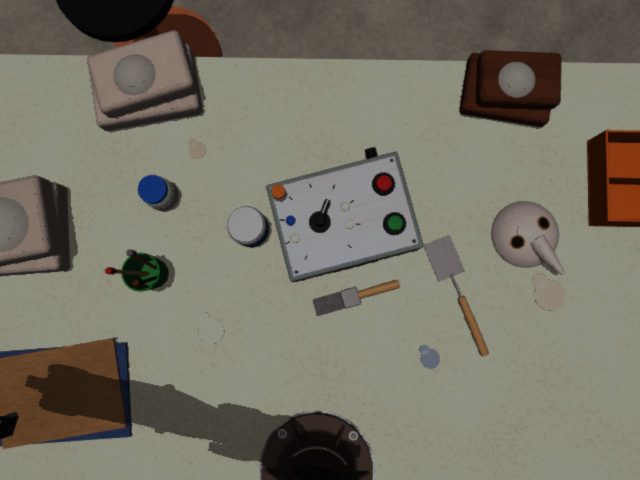

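View pics/side0.png

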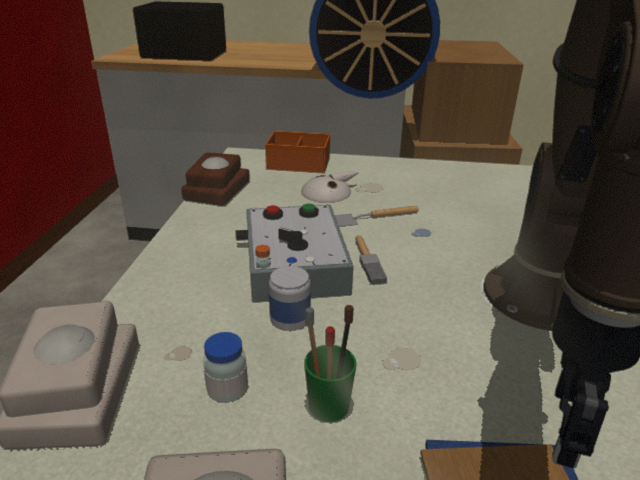

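The top view has handle at (327,203) from the axis at (319,222), blue pin at (290,220) on the left, green button nearer at (395,222) and red farther at (384,182). The side view agrees, with the pot on the far-left corner. Next I'll compute the box frame.

```bash
python3 - <<'E'
from h import *
np.set_printoptions(precision=4,suppress=True)
T=cam("top");S=cam("side")
def tri(a,b):
    c1=ray(T,*a,0.0);c2=ray(T,*a,.2);d1=ray(S,*b,0.);d2=ray(S,*b,.2)
    A=np.c_[c2-c1,-(d2-d1)];s=np.linalg.lstsq(A,d1-c1,rcond=None)[0]
    p=c1+s[0]*(c2-c1);q=d1+s[1]*(d2-d1);return (p+q)/2,np.linalg.norm(p-q)
print("green",tri((394.8,222.5),(308.5,207.3)),"red",tri((383.8,182.3),(272.1,209.0)),"blue",tri((290.1,220.),(291.2,259.6)))
zt=tri((394.8,222.5),(308.5,207.3))[0][2]
G=ray(T,394.8,222.5,zt);R=ray(T,383.8,182.3,zt);B=ray(T,290.1,220,.0865)
d=R-G;print("len",np.linalg.norm(d));y=np.arctan2(d[1],d[0])
rot=lambda a:np.array([[np.cos(a),-np.sin(a)],[np.sin(a),np.cos(a)]])
ax=(G+R)[:2]/2+rot(y)@[0,.1546]
print("yaw deg",np.degrees(y),"axis",ax,"G",G,"blue",B)
v=B[:2]-ax;print("blue r",np.linalg.norm(v),"ang rel box",np.degrees(np.arctan2(v[1],v[0])-y))
# handle: dark pixels above panel, at z=.114
h=cv2.cvtColor(T["pixels"],cv2.COLOR_RGB2HSV)
m=np.zeros((480,640),np.uint8);m[190:240,305:336]=1
ys,xs=np.nonzero((h[...,2]<60)&(m>0));P=np.array([ray(T,a,b,.11)[:2]-ax for a,b in zip(xs,ys)])
r=np.hypot(*P.T);k=(r>27)&(r<55);c=P[k].mean(0);print("handle ang rel box",np.degrees(np.arctan2(c[1],c[0])-y),k.sum(), "mean of near",P[r<27].mean(0))
E
```

```text
green (array([ 0.5441, -0.1547,  0.0982]), np.float64(0.003737237681943033)) red (array([ 0.6312, -0.1301,  0.0985]), np.float64(0.0030877178231098826)) blue (array([0.547 , 0.0709, 0.0837]), np.float64(0.0030060884292920456))
len 0.09023672577533401
yaw deg 15.830733053315395 axis [0.5472 0.0065] G [ 0.546  -0.1545  0.0982] blue [0.5481 0.0709 0.0865]
blue r 0.06437400879574635 ang rel box 73.34363211584186
handle ang rel box nan 0 mean of near [-0.0005 -0.0009]<stdin>:20: RuntimeWarning: Mean of empty slice.
  ret = um.true_divide(
```

```bash
python3 -m pendant '[{"translation":[-1.5,1.6,0],"delta_rot":[0,0,0]},{"translation":[-2.5,2.7,0],"delta_rot":[0,0,0]},{"translation":[-2.7,3.0,0],"delta_rot":[0,0,0]},{"translation":[-2.7,3.0,0],"delta_rot":[0,0,0]},{"translation":[-2.7,3.0,0],"delta_rot":[0,0,0]},{"translation":[-2.7,3.0,0],"delta_rot":[0,0,0]},{"translation":[-2.7,3.0,0],"delta_rot":[0,0,0]},{"translation":[-2.7,3.0,0],"delta_rot":[0,0,0]},{"translation":[-2.7,3.0,0],"delta_rot":[0,0,0]},{"translation":[-2.7,3.0,0],"delta_rot":[0,0,0]},{"translation":[-2.7,3.0,0],"delta_rot":[0,0,0]},{"translation":[-2.7,3.0,0],"delta_rot":[0,0,0]},{"translation":[-2.7,3.0,0],"delta_rot":[0,0,0]},{"translation":[-2.7,3.0,0],"delta_rot":[0,0,0]},{"translation":[-2.7,3.0,0],"delta_rot":[0,0,0]},{"translation":[-2.7,3.0,0],"delta_rot":[0,0,0]},{"translation":[-2.7,3.0,0],"delta_rot":[0,0,0]},{"translation":[-2.7,3.0,0],"delta_rot":[0,0,0]},{"translation":[-2.5,2.7,0],"delta_rot":[0,0,0]},{"translation":[-1.5,1.3,0],"delta_rot":[0,0,0]}]' 0
python3 -m pendant '[{"translation":[0,0,0],"delta_rot":[0,0,0.06]},{"translation":[0,0,0],"delta_rot":[0,0,0.12]},{"translation":[0,0,0],"delta_rot":[0,0,0.12]},{"translation":[0,0,0],"delta_rot":[0,0,0.12]},{"translation":[0,0,0],"delta_rot":[0,0,0.12]},{"translation":[0,0,0],"delta_rot":[0,0,0.12]},{"translation":[0,0,0],"delta_rot":[0,0,0.12]},{"translation":[0,0,0],"delta_rot":[0,0,0.12]},{"translation":[0,0,0],"delta_rot":[0,0,0.12]},{"translation":[0,0,0],"delta_rot":[0,0,0.12]},{"translation":[0,0,0],"delta_rot":[0,0,0.12]},{"translation":[0,0,0],"delta_rot":[0,0,0.12]},{"translation":[0,0,0],"delta_rot":[0,0,0.12]},{"translation":[0,0,0],"delta_rot":[0,0,0.12]},{"translation":[0,0,0],"delta_rot":[0,0,0.04]},{"translation":[0,0,0],"delta_rot":[0,0,0]}]'
python3 - <<'E'
from h import *
f=cam("wrist","w1")
o=get_obs();print(o["ee_pos"],o["eef_rot"],o["ft_force"],o["grip_width"])
ax=np.array([.547,.0065])
for n,p in(("axis",[*ax,.114]),("tip5",[.547+.048*.938,.0065-.048*.345,.114]),("green",[.545,-.1545,.098]),("blue",[.548,.071,.0865])):print(n,proj(f,p).round(0))
for nm,lo,hi in(("green",(45,90,50),(85,255,255)),("blue",(98,110,50),(125,255,255)),("red",(0,150,80),(6,255,255))):
    for b in blobs(f,lo,hi,200): print(nm,b, ray(f,*b[1],0.098 if nm!="blue" else .0865))
E
```

```text
clock: 1.87
ee_pos: [0.5748, -0.0396, 0.2563]
eef_rot: [3.14, 0.002, 1.308]
ft_force: [0.1, 0.4, -0.0]
grip_width: 0.0
clock: 3.2
ee_pos: [0.5731, -0.0346, 0.2561]
eef_rot: [3.141, 0.0, -0.35]
ft_force: [-0.4, 0.3, -0.4]
grip_width: 0.0004
[ 0.57305798 -0.0346353   0.25611596] [ 3.14129633e+00  3.02910061e-04 -3.46586746e-01] [-0.59007308  0.18645613  0.70391948] -5.395050385848244e-07
axis [[266. 185.]]
tip5 [[333. 186.]]
green [[337. 353.]]
blue [[239.  96.]]
blue (np.int32(606), array([240.5,  97.8]), array([227,  84,  28,  29], dtype=int32)) [0.54858257 0.06950133 0.0865    ]
red (np.int32(1183), array([426. , 300.7]), array([406, 282,  41,  38], dtype=int32)) [ 0.63221706 -0.1316727   0.098     ]
```

View pics/w1.png

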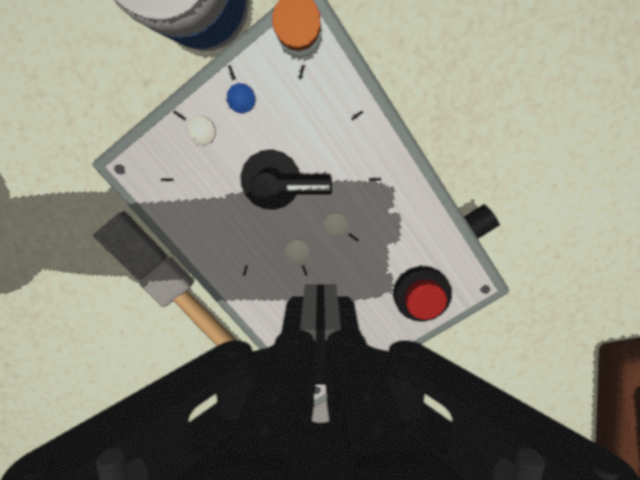

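The wrist view shows the handle pointing at the notch-5 dash, with its tip at (331,183) and the axis at (266,185). The blue pin is at (240,97), which is notch 2. That means three clicks counterclockwise. I'm descending on the clockwise side.

```bash
python3 -m pendant '[{"translation":[0,0,1],"delta_rot":[0,0,0]},{"translation":[0,0,2],"delta_rot":[0,0,0]},{"translation":[0,0,2],"delta_rot":[0,0,0]},{"translation":[0,0,2],"delta_rot":[0,0,0]},{"translation":[0,0,1.5],"delta_rot":[0,0,0]},{"translation":[0,0,1.5],"delta_rot":[0,0,0]},{"translation":[0,0,1],"delta_rot":[0,0,0]},{"translation":[0,0,0.7],"delta_rot":[0,0,0]},{"translation":[0,0,0.5],"delta_rot":[0,0,0]},{"translation":[0,0,0.5],"delta_rot":[0,0,0]},{"translation":[0,0,0.3],"delta_rot":[0,0,0]},{"translation":[0,0,0],"delta_rot":[0,0,0]}]'
python3 - <<'E'
from h import *
o=get_obs();print(o["ee_pos"],o["eef_rot"],o["ft_force"])
f=cam("wrist"); s=cam("side")
a=f["pixels"]; b=cv2.resize(s["pixels"][170:310,220:370],None,fx=3.4,fy=3.4,interpolation=cv2.INTER_CUBIC)[:480]
im=np.hstack([cv2.resize(a[60:480,120:440],(290,380)),b[:380,:510]]); cv2.imwrite("pics/d1.png",im[...,::-1])
p=o["ee_pos"];print(proj(s,[p[0],p[1],p[2]-.025]), (proj(s,[p[0],p[1],p[2]-.025])[0]-[220,170])*3.4+[290,0])
E
```

```text
clock: 4.25
ee_pos: [0.5731, -0.0348, 0.1261]
eef_rot: [3.142, 0.0, -0.348]
ft_force: [-1.0, -0.0, 0.2]
grip_width: -0.0002
[ 0.57311536 -0.03483973  0.12607769] [ 3.14159053e+00  1.39407630e-04 -3.47811346e-01] [-1.02873959 -0.01623422  0.17367414]
[[287.47435447 228.06886569]] [519.41280519 197.43414334]
```

View pics/d1.png

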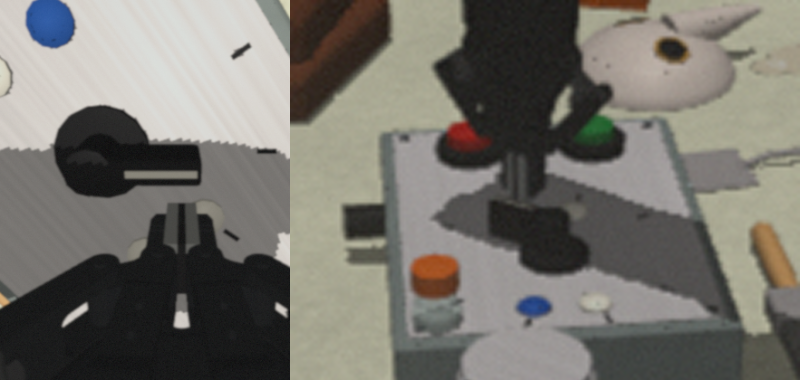

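```bash
cat > ang.py <<'E'
from h import *
o=get_obs();print(np.round(o["ee_pos"],4),np.round(o["eef_rot"],3),np.round(o["ft_force"],1),o["clock"])
ax=np.array([.547,.006])
d=np.array(o["ee_pos"])[:2]-ax;print("finger r %.1f mm ang %.1f (box-rel)"%(1e3*np.hypot(*d),np.degrees(np.arctan2(d[1],d[0]))-15.8))
f=cam("wrist"); 
# dark profile round the axis at handle-top height, several radii
for n in range(6,-3,-1) : pass
g=cv2.cvtColor(f["pixels"],cv2.COLOR_RGB2HSV).astype(int)
best=[]
for a in np.arange(-150,151,2.):
    t=np.radians(a+15.8); P=[[ax[0]+r*np.cos(t),ax[1]+r*np.sin(t),.114] for r in np.arange(.016,.045,.002)]
    q=proj(f,P).round().astype(int); q=q[(q[:,0]>=0)&(q[:,0]<640)&(q[:,1]>=0)&(q[:,1]<480)]
    if len(q)>10: best.append((a,int(np.mean(g[q[:,1],q[:,0],2]))))
print("V by box angle:",[b for b in best if -60<=b[0]<=100])
E
python3 -m pendant '[{"translation":[0,0,0.2],"delta_rot":[0,0,0]},{"translation":[0,-0.2,0.2],"delta_rot":[0,0,0]},{"translation":[0,-0.25,0],"delta_rot":[0,0,0]},{"translation":[0,-0.25,0],"delta_rot":[0,0,0]},{"translation":[0,-0.2,0],"delta_rot":[0,0,0]},{"translation":[0,-0.2,0],"delta_rot":[0,0,0]},{"translation":[0,-0.1,0],"delta_rot":[0,0,0]},{"translation":[0.065,-0.153,0],"delta_rot":[0,0,-0.04]},{"translation":[0.065,-0.153,0],"delta_rot":[0,0,-0.04]},{"translation":[0.065,-0.153,0],"delta_rot":[0,0,-0.04]},{"translation":[0.065,-0.153,0],"delta_rot":[0,0,-0.04]},{"translation":[0.065,-0.153,0],"delta_rot":[0,0,-0.04]},{"translation":[0.065,-0.153,0],"delta_rot":[0,0,-0.04]},{"translation":[0.065,-0.153,0],"delta_rot":[0,0,-0.04]},{"translation":[0.065,-0.153,0],"delta_rot":[0,0,-0.04]}]'; python3 ang.py
```

```text
clock: 5.6
ee_pos: [0.5848, -0.0129, 0.1223]
eef_rot: [3.141, 0.0, -0.026]
ft_force: [-0.1, -0.2, 0.9]
grip_width: 0.0001
[ 0.5848 -0.0129  0.1223] [ 3.141  0.    -0.026] [-0.1 -0.2  0.9] 5.6
finger r 42.2 mm ang -42.3 (box-rel)
V by box angle: [(np.float64(-60.0), 76), (np.float64(-58.0), 76), (np.float64(-56.0), 74), (np.float64(-54.0), 70), (np.float64(-52.0), 72), (np.float64(-50.0), 82), (np.float64(-48.0), 84), (np.float64(-46.0), 76), (np.float64(-44.0), 73), (np.float64(-42.0), 72), (np.float64(-40.0), 72), (np.float64(-38.0), 69), (np.float64(-36.0), 68), (np.float64(-34.0), 63), (np.float64(-32.0), 55), (np.float64(-30.0), 47), (np.float64(-28.0), 44), (np.float64(-26.0), 44), (np.float64(-24.0), 59), (np.float64(-22.0), 99), (np.float64(-20.0), 137), (np.float64(-18.0), 136), (np.float64(-16.0), 87), (np.float64(-14.0), 35), (np.float64(-12.0), 26), (np.float64(-10.0), 25), (np.float64(-8.0), 24), (np.float64(-6.0), 21), (np.float64(-4.0), 20), (np.float64(-2.0), 21), (np.float64(0.0), 21), (np.float64(2.0), 28), (np.float64(4.0), 39), (np.float64(6.0), 49), (np.float64(8.
[... 441 characters left out ...]
(np.float64(46.0), 102), (np.float64(48.0), 105), (np.float64(50.0), 105), (np.float64(52.0), 105), (np.float64(54.0), 106), (np.float64(56.0), 108), (np.float64(58.0), 106), (np.float64(60.0), 107), (np.float64(62.0), 109), (np.float64(64.0), 112), (np.float64(66.0), 113), (np.float64(68.0), 113), (np.float64(70.0), 109), (np.float64(72.0), 112), (np.float64(74.0), 112), (np.float64(76.0), 112), (np.float64(78.0), 114), (np.float64(80.0), 112), (np.float64(82.0), 112), (np.float64(84.0), 112), (np.float64(86.0), 114), (np.float64(88.0), 115), (np.float64(90.0), 118), (np.float64(92.0), 119), (np.float64(94.0), 119), (np.float64(96.0), 117), (np.float64(98.0), 115), (np.float64(100.0), 115)]
```

```bash
sed -i 's/^print("V by.*/k=[b for b in best if -60<=b[0]<=110]; print("line at", sorted([(b[1],float(b[0])) for b in k if b[1]>115 or b[1]>99 and b[0]<30],reverse=True)[:5], "dark", [float(b[0]) for b in k if b[1]<40])/' ang.py
python3 -m pendant '[{"translation":[0.065,-0.153,0],"delta_rot":[0,0,-0.04]},{"translation":[0.065,-0.153,0],"delta_rot":[0,0,-0.04]},{"translation":[0.03,-0.076,0],"delta_rot":[0,0,-0.02]},{"translation":[0,0,0],"delta_rot":[0,0,0]},{"translation":[0,0,0],"delta_rot":[0,0,0]}]'; python3 ang.py
```

```text
clock: 6.07
ee_pos: [0.5864, -0.0089, 0.1223]
eef_rot: [-3.141, -0.0, 0.071]
ft_force: [-0.3, -0.2, 0.2]
grip_width: 0.0001
[ 0.5864 -0.0089  0.1223] [-3.141 -0.     0.071] [-0.3 -0.2  0.2] 6.0667
finger r 42.1 mm ang -36.5 (box-rel)
line at [(137, 0.0), (131, -2.0), (115, 2.0)] dark [6.0, 8.0, 10.0, 12.0, 14.0, 16.0, 18.0, 20.0]
```

First click is done: the line reads 0°, notch 4. On to the next.

```bash
python3 -m pendant '[{"translation":[0.065,-0.153,0],"delta_rot":[0,0,-0.04]},{"translation":[0.065,-0.153,0],"delta_rot":[0,0,-0.04]},{"translation":[0.065,-0.153,0],"delta_rot":[0,0,-0.04]},{"translation":[0.065,-0.153,0],"delta_rot":[0,0,-0.04]},{"translation":[0.065,-0.153,0],"delta_rot":[0,0,-0.04]},{"translation":[0.065,-0.153,0],"delta_rot":[0,0,-0.04]},{"translation":[0.065,-0.153,0],"delta_rot":[0,0,-0.04]},{"translation":[0.065,-0.153,0],"delta_rot":[0,0,-0.04]},{"translation":[0.065,-0.153,0],"delta_rot":[0,0,-0.04]},{"translation":[0.065,-0.153,0],"delta_rot":[0,0,-0.04]},{"translation":[0.065,-0.153,0],"delta_rot":[0,0,-0.04]},{"translation":[0.065,-0.153,0],"delta_rot":[0,0,-0.04]},{"translation":[0.065,-0.153,0],"delta_rot":[0,0,-0.04]},{"translation":[0.065,-0.153,0],"delta_rot":[0,0,-0.04]},{"translation":[0.065,-0.153,0],"delta_rot":[0,0,-0.04]},{"translation":[0,0,0],"delta_rot":[0,0,0]},{"translation":[0,0,0],"delta_rot":[0,0,0]}]'; python3 ang.py
```

```text
clock: 7.53
ee_pos: [0.5876, 0.0155, 0.1223]
eef_rot: [-3.141, 0.0, 0.67]
ft_force: [0.5, 0.8, -0.5]
grip_width: -0.0
[0.5876 0.0155 0.1223] [-3.141  0.     0.67 ] [ 0.5  0.8 -0.5] 7.5333
finger r 41.7 mm ang -2.6 (box-rel)
line at [(148, 38.0), (148, 36.0), (106, 24.0)] dark [44.0, 46.0, 48.0, 50.0, 52.0, 54.0, 56.0]
```

```bash
python3 -m pendant '[{"translation":[0.065,-0.153,0],"delta_rot":[0,0,-0.04]},{"translation":[0.065,-0.153,0],"delta_rot":[0,0,-0.04]},{"translation":[0.065,-0.153,0],"delta_rot":[0,0,-0.04]},{"translation":[0.065,-0.153,0],"delta_rot":[0,0,-0.04]},{"translation":[0.065,-0.153,0],"delta_rot":[0,0,-0.04]},{"translation":[0.065,-0.153,0],"delta_rot":[0,0,-0.04]},{"translation":[0.065,-0.153,0],"delta_rot":[0,0,-0.04]},{"translation":[0.065,-0.153,0],"delta_rot":[0,0,-0.04]},{"translation":[0.065,-0.153,0],"delta_rot":[0,0,-0.04]},{"translation":[0.065,-0.153,0],"delta_rot":[0,0,-0.04]},{"translation":[0.065,-0.153,0],"delta_rot":[0,0,-0.04]},{"translation":[0.065,-0.153,0],"delta_rot":[0,0,-0.04]},{"translation":[0.065,-0.153,0],"delta_rot":[0,0,-0.04]},{"translation":[0.065,-0.153,0],"delta_rot":[0,0,-0.04]},{"translation":[0.065,-0.153,0],"delta_rot":[0,0,-0.04]},{"translation":[0,0,0],"delta_rot":[0,0,0]},{"translation":[0,0,0],"delta_rot":[0,0,0]}]'; python3 ang.py
```

```text
clock: 9.0
ee_pos: [0.5747, 0.0364, 0.1223]
eef_rot: [-3.141, 0.0, 1.27]
ft_force: [0.1, 0.8, 0.2]
grip_width: -0.0002
[0.5747 0.0364 0.1223] [-3.141  0.     1.27 ] [0.1 0.8 0.2] 9.0
finger r 41.1 mm ang 31.8 (box-rel)
line at [(151, 60.0), (149, 62.0), (140, -60.0), (123, -58.0), (108, -56.0)] dark [54.0, 70.0, 72.0, 74.0, 76.0, 78.0, 80.0, 82.0]
```

```bash
python3 - <<'E'
from h import *
f=cam("wrist","w2")
ax=[.547,.006]
for a in(36,54,72):
    t=np.radians(a+15.8);print(a,proj(f,[[ax[0]+r*np.cos(t),ax[1]+r*np.sin(t),.114] for r in(0,.048)]).round(0).tolist(),proj(f,[ax[0]+.064*np.cos(t),ax[1]+.064*np.sin(t),.084]).round(0).tolist())
E
```

```text
36 [[221.0, 283.0], [339.0, 323.0]] [[367.0, 299.0]]
54 [[221.0, 283.0], [348.0, 289.0]] [[378.0, 261.0]]
72 [[221.0, 283.0], [344.0, 252.0]] [[375.0, 219.0]]
```

View pics/w2.png

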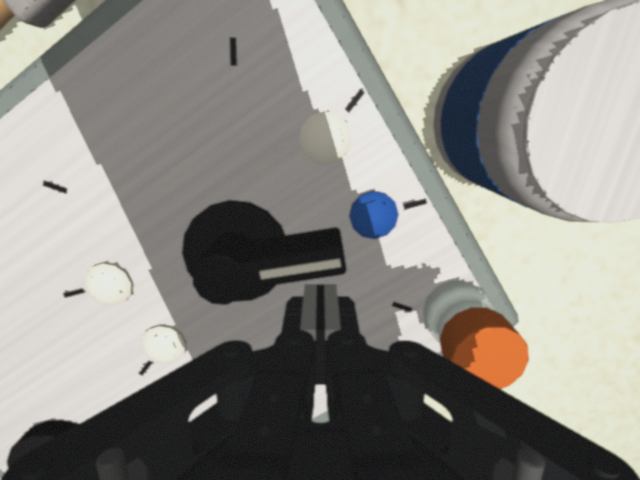

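The handle line runs (260,275)→(341,264), about 64°, just short of the blue pin at (374,214). It may still be clicking in, so I'll wait and re-measure.

```bash
python3 -m pendant '[{"translation":[0,0,0],"delta_rot":[0,0,0]},{"translation":[0,0,0],"delta_rot":[0,0,0]},{"translation":[0,0,0],"delta_rot":[0,0,0]},{"translation":[0,0,0],"delta_rot":[0,0,0]}]'; python3 ang.py
```

```text
clock: 9.43
ee_pos: [0.5748, 0.0366, 0.1223]
eef_rot: [-3.142, -0.0, 1.272]
ft_force: [-0.2, 0.2, -0.2]
grip_width: -0.0004
[0.5748 0.0366 0.1223] [-3.142 -0.     1.272] [-0.2  0.2 -0.2] 9.4333
finger r 41.3 mm ang 31.9 (box-rel)
line at [(150, 74.0), (144, 72.0), (144, -60.0), (126, 76.0), (124, -58.0)] dark [68.0, 82.0, 84.0, 86.0, 88.0, 90.0, 92.0]
```

Now at 73°, so it sits in notch 2. Backing off, rising and moving over the green button.

```bash
python3 -m pendant '[{"translation":[0,0.3,0],"delta_rot":[0,0,0]},{"translation":[0,0.5,0],"delta_rot":[0,0,0]},{"translation":[0,0.2,-1],"delta_rot":[0,0,0]},{"translation":[0,0,-2],"delta_rot":[0,0,0]},{"translation":[0,0,-2.5],"delta_rot":[0,0,0]},{"translation":[0,0,-2.5],"delta_rot":[0,0,0]},{"translation":[0,0,-1.5],"delta_rot":[0,0,0]},{"translation":[-1.2,0.1,0],"delta_rot":[0,0,0]},{"translation":[-2.4,0.25,0],"delta_rot":[0,0,0]},{"translation":[-2.6,0.25,0],"delta_rot":[0,0,0]},{"translation":[-2.6,0.25,0],"delta_rot":[0,0,0]},{"translation":[-2.6,0.25,0],"delta_rot":[0,0,0]},{"translation":[-2.6,0.25,0],"delta_rot":[0,0,0]},{"translation":[-2.6,0.25,0],"delta_rot":[0,0,0]},{"translation":[-1.6,0.2,0],"delta_rot":[0,0,0]},{"translation":[-1,0.1,0],"delta_rot":[0,0,0]},{"translation":[0,0,0],"delta_rot":[0,0,0]},{"translation":[0,0,0],"delta_rot":[0,0,0]},{"translation":[0,0,0],"delta_rot":[0,0,0]}]'
python3 - <<'E'
from h import *
o=get_obs();print(o["ee_pos"],o["eef_rot"],o["ft_force"])
w=cam("wrist");t=cam("top")
im=np.hstack([cv2.resize(w["pixels"],(480,360)),cv2.resize(t["pixels"][140:290,255:435],(320,267),interpolation=cv2.INTER_CUBIC)[:360] if 0 else cv2.copyMakeBorder(cv2.resize(t["pixels"][140:290,255:435],(320,267)),0,93,0,0,0)])
cv2.imwrite("pics/g1.png",im[...,::-1])
for b in blobs(w,(45,90,40),(85,255,255),100): print("green",b,ray(w,*b[1],.098))
for b in blobs(w,(0,150,60),(6,255,255),100): print("red",b,ray(w,*b[1],.098))
p=o["ee_pos"];print("tip proj wrist*.75",proj(w,[p[0],p[1],p[2]-.025])*.75,"green",proj(w,[.5453,-.155,.098])*.75)
E
```

```text
clock: 11.07
ee_pos: [0.5463, -0.154, 0.2172]
eef_rot: [-3.141, -0.001, 1.274]
ft_force: [0.6, -0.3, -1.1]
grip_width: 0.0
[ 0.54633543 -0.15395574  0.21717711] [-3.14126284e+00 -8.22497033e-04  1.27356989e+00] [ 0.57200589 -0.26998601 -1.09336251]
green (np.int32(1972), array([316.7, 233.4]), array([292, 208,  50,  51], dtype=int32)) [ 0.54485887 -0.15537453  0.098     ]
red (np.int32(1451), array([383.2, 328.9]), array([361, 308,  46,  43], dtype=int32)) [ 0.63034916 -0.13020773  0.098     ]
tip proj wrist*.75 [[239.46421656 227.0805462 ]] green [[238.06421576 175.37807602]]
```

View pics/g1.png

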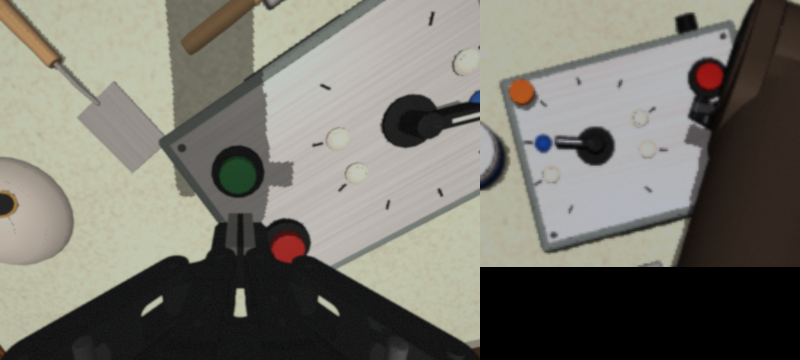

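The selector is aimed at the blue pin in the top crop (line from (597,147) to (543,143)). The fingertip is within 2 mm of green. Descending to just above the button.

```bash
python3 -m pendant '[{"translation":[-0.15,-0.1,1],"delta_rot":[0,0,0]},{"translation":[0,0,2],"delta_rot":[0,0,0]},{"translation":[0,0,2],"delta_rot":[0,0,0]},{"translation":[0,0,1.5],"delta_rot":[0,0,0]},{"translation":[0,0,1.2],"delta_rot":[0,0,0]},{"translation":[0,0,0.7],"delta_rot":[0,0,0]},{"translation":[0,0,0.4],"delta_rot":[0,0,0]},{"translation":[0,0,0.2],"delta_rot":[0,0,0]},{"translation":[0,0,0],"delta_rot":[0,0,0]},{"translation":[0,0,0],"delta_rot":[0,0,0]}]'
python3 -m pendant '[{"translation":[0,0,0.1],"delta_rot":[0,0,0]},{"translation":[0,0,0.1],"delta_rot":[0,0,0]},{"translation":[0,0,0.1],"delta_rot":[0,0,0]},{"translation":[0,0,0.1],"delta_rot":[0,0,0]},{"translation":[0,0,0.1],"delta_rot":[0,0,0]},{"translation":[0,0,0],"delta_rot":[0,0,0]},{"translation":[0,0,0],"delta_rot":[0,0,0]}]'
python3 -m pendant '[{"translation":[0,0,0.1],"delta_rot":[0,0,0]},{"translation":[0,0,0.1],"delta_rot":[0,0,0]},{"translation":[0,0,0.1],"delta_rot":[0,0,0]},{"translation":[0,0,0],"delta_rot":[0,0,0]},{"translation":[0,0,0],"delta_rot":[0,0,0]}]'
```

```text
clock: 12.0
ee_pos: [0.545, -0.1566, 0.1278]
eef_rot: [3.141, -0.0, 1.272]
ft_force: [-0.6, 0.5, 0.2]
grip_width: 0.0
clock: 12.58
ee_pos: [0.5452, -0.1568, 0.1226]
eef_rot: [3.14, -0.0, 1.272]
ft_force: [1.7, -1.4, 4.6]
grip_width: -0.0
clock: 13.0
ee_pos: [0.5452, -0.1568, 0.1209]
eef_rot: [3.14, -0.001, 1.272]
ft_force: [-2.4, 1.3, 19.9]
grip_width: -0.0003
```

```bash
python3 - <<'E'
from h import *
o=get_obs();print(o["ee_pos"],o["ft_force"])
w=cam("wrist");s=cam("side")
a=cv2.resize(w["pixels"][150:450,160:520],(480,400));b=cv2.resize(s["pixels"][185:245,255:335],(320,240),interpolation=cv2.INTER_CUBIC)
im=np.hstack([a,cv2.copyMakeBorder(b,0,160,0,0,0)]);cv2.imwrite("pics/p1.png",im[...,::-1])
for b in blobs(s,(45,60,30),(85,255,255),5): print("green side",b)
E
```

```text
[ 0.54520197 -0.15680206  0.12087012] [-2.41868684  1.2631898  19.86813222]
green side (np.int32(45), array([308.2, 209.9]), array([302, 207,  13,   6], dtype=int32))
green side (np.int32(2532), array([328.9, 384.1]), array([304, 345,  52,  77], dtype=int32))
```

View pics/p1.png

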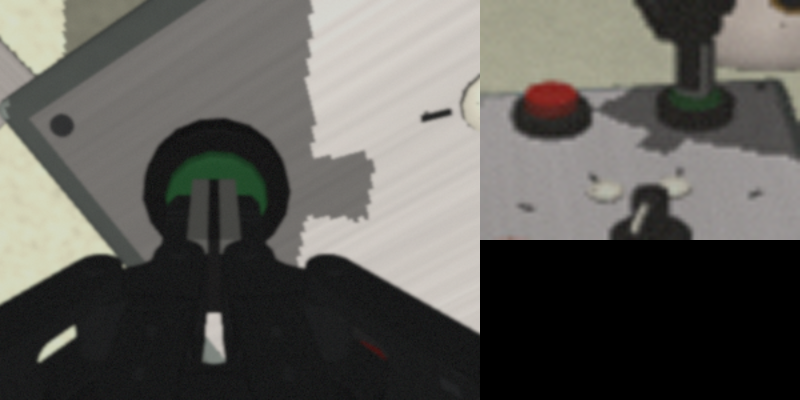

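The finger is on the cap only; the green disc is clear of the collar at (215,190). In the side crop the cap sits low compared with the red one, and 20 N against the 5 N spring means it is bottomed. Releasing and retreating.

```bash
python3 -m pendant '[{"translation":[0,0,-0.2],"delta_rot":[0,0,0]},{"translation":[0,0,-0.3],"delta_rot":[0,0,0]},{"translation":[0,0,-0.4],"delta_rot":[0,0,0]},{"translation":[0,0,-1],"delta_rot":[0,0,0]},{"translation":[0,0,-2],"delta_rot":[0,0,0]},{"translation":[0,0,-3],"delta_rot":[0,0,0]},{"translation":[0,0,-3],"delta_rot":[0,0,0]},{"translation":[0,0,-3],"delta_rot":[0,0,0]},{"translation":[0,-1.5,-1],"delta_rot":[0,0,0]},{"translation":[0,-3,0],"delta_rot":[0,0,0]},{"translation":[0,-3,0],"delta_rot":[0,0,0]},{"translation":[0,-3,0],"delta_rot":[0,0,0]},{"translation":[0,-2,0],"delta_rot":[0,0,0]},{"translation":[0,0,0],"delta_rot":[0,0,0]},{"translation":[0,0,0],"delta_rot":[0,0,0]},{"translation":[0,0,0],"delta_rot":[0,0,0]},{"translation":[0,0,0],"delta_rot":[0,0,0]}]'
python3 - <<'E'
from h import *
w=cam("wrist");t=cam("top","t9");s=cam("side")
im=np.hstack([cv2.resize(t["pixels"][130:330,200:580],(500,263)),cv2.resize(s["pixels"][190:310,220:370],(300,240))[:,:300] if 0 else cv2.resize(s["pixels"][180:310,220:370],(300,263))])
cv2.imwrite("pics/f1.png",im[...,::-1])
for n,f in(("side",s),("top",t)):
  for b in blobs(f,(45,90,50),(85,255,255),30)+blobs(f,(0,150,80),(6,255,255),30): print(n,b[0],b[1],b[2])
E
```

```text
clock: 14.52
ee_pos: [0.4259, -0.12, 0.2584]
eef_rot: [3.141, 0.0, 1.272]
ft_force: [0.7, 0.3, -0.6]
grip_width: 0.0001
side 79 [308.3 207.4] [302 204  13   8]
side 1245 [324.6 391.7] [305 351  41  70]
side 153 [350.3 362.1] [345 350  11  27]
side 72 [272.3 209. ] [266 206  13   8]
side 43 [330.2 330.1] [327 327   7   8]
top 99 [396.1 219.7] [388 215  15  12]
top 339 [147.9 274.1] [122 255  38  36]
top 177 [383.7 182.3] [377 175  15  15]
```

View pics/f1.png

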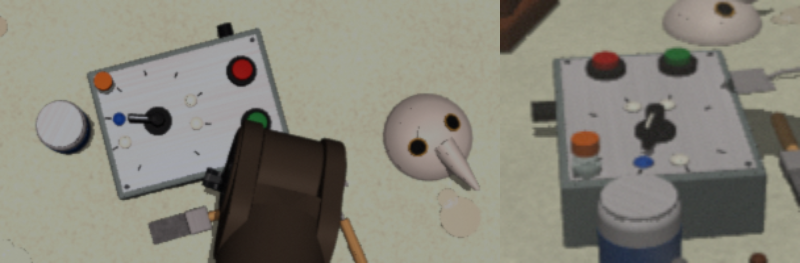

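```bash
python3 -c "
from plant import *
print(get_obs()['ft_force']); print(close_job())"
```

```text
[ 0.47096454 -0.76936324  0.41161089]
the job is handed in; nothing more can be done
None
```

I pushed the selector with the closed fingertip from notch 5 counterclockwise, three clicks, to notch 2, where it points at the blue pin. Only then did I press the green start button and release it, before moving the arm clear. The job is handed in at about 15 s on the robot's clock, against the 61 s limit.

**Selector:** the handle's white line measured about 73° against the nominal 72° once it had settled. The third click was slow: it first read about 61–64° and had settled when I checked again about 0.4 s later. The final top and side pictures still show it pointing at the blue pin.

**Start button:** I pressed until the force reached 20 N, against a spring of about 5 N. In the side view the cap dropped about 2.5 pixels, which fits the 6 mm travel. After release it returned to its starting height (row 207.4, against 207.3 before).

**Everything else:** the red button sits where it was, and the paint pot, can and mask look unmoved in the final pictures. The arm hid part of the brush and spatula in the last top view. Force at hand-in was under 1 N, so the robot was touching nothing.

No check failed. My only direct evidence that the button went fully down is the force and the picture, because its travel cannot be read out.

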